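# Crank a format drum tight in its clamping stand

### The job

Fit the loose crank onto the drive at the bottom of the round well in the clamping stand, turning the crank a little one way or the other until it drops fully home over the hidden square. Then let go, take the crank by its upright knob and wind it clockwise (seen from above) until the jaw has closed fully, to its stop by the drum. Leave the crank seated in the well, do not push the jaw by hand, and leave the bottle, the sleeve and the spanner where they are.

Things in the scene. Friction and masses are not known exactly. Their poses are not given: they have to be found in the camera images.
- crank_head (a point): Centre of the head of the loose aluminium crank (0.5 kg), 42 mm above its underside: an upright block 44 x 44 mm, 84 mm tall, flat sides. In its underside a square socket 28 x 28 mm, 39 mm deep, sides parallel to the head's. An arm 22 mm wide, 12 mm thick leaves the head along +x, tops flush, reaching 99 mm from the axis. z up. Stands on its head on the table, any yaw.
- crank: The loose crank; origin at the centre of the underside of its head, axes as for crank_head.
- knob_mid (a point): Centre of the crank's upright black knob, 26 mm in diameter, 45 mm tall, on the arm's end, 85 mm from the head's axis along the crank's +x. This point is 107 mm above the head's underside, 23 mm above the arm's top. The knob spins freely about its own upright axis, so its orientation says nothing about the arm.
- well_floor (a point): Centre of the flat floor of the round well, 72 mm across and 40 mm deep, in the stand's grey drive block (110 x 110 mm, top 56 mm above the table). The floor is 16 mm above the table. z up, +x along the stand towards the drum. A crank is home when its underside rests on this floor (crank_head 42 mm above it). The stand is fixed to the table.
- drive_top (a point): Centre of the well's mouth, 40 mm above its floor. On the axis stands a steel square, 24 x 24 mm, 28 mm tall from the floor, then a round pilot 24 mm across, coned from 31 to 37 mm up. The square's heading is not given: any angle. A misaligned crank rests 28 mm too high; within about 10 degrees and 2 mm it drops. Light rubbing (under 0.06 N m) does not turn the square.
- jaw_slide (a joint): Travel of the jaw: 0 = open (start), grows towards the drum, 0.030 m = closed at its hard stop, 1 mm short of the drum. The seated crank first turns through free play (none to 1.6 rad), then closes the jaw 10 mm per radian clockwise seen from above, with about 3 N sideways at the knob. It stays where it is left.
- jaw_face (a point): Centre of the face of the dark steel jaw: a plate 14 mm thick, 90 mm wide, top 50 mm above the table, between drive block and drum; at the start 74 mm from the drive's axis, towards the drum. The drum, a ribbed steel cylinder 100 mm in diameter with its top 76 mm above the table, is fixed with its axis 155 mm from the drive's axis.
- bottle_mid (a point): Bystander: centre of a closed white plastic bottle, 64 mm in diameter, 170 mm tall, standing.
- sleeve_mid (a point): Bystander: centre of a steel flanged sleeve, 80 mm in diameter at the foot, 60 mm tall, standing.
- spanner: Bystander: a steel spanner 180 mm long lying flat on the table along its own x.
There are look-alikes about, which are no part of the job. Of the things that look like the crank, take the one that is nearest to the robot's base at the start.

How it is judged:
By the outcome, as a careful person would: the job done as asked, in the order asked, and still so for the second after the job is handed in, with the robot touching nothing.
It also fails if it takes over 72 s, if anything falls off the work surface, if the arm or the gripper's body presses on something with over 40 N, if the wrist force passes 120 N, or if a joint passes its speed limit or range.

### The arm

A 7-joint arm with a two-finger parallel gripper is mounted at the origin on the work surface. World frame = base frame: x ahead of the robot, y to its left, z up, the work surface at z = 0. Lengths are in m, angles in rad, forces in N, time in s.
With the tool pointing down it reaches from about 0.425 to 0.925 m from the base axis. Payload 6.8 kg.
Tool frame: the origin (TCP) lies midway between the tips of the shut fingers; the grasp point (between the pads) lies 19 mm behind it; x points along the fingers, y is the direction in which the jaws open and shut, and the axes are right-handed (so a half turn about x gives the same grasp; the last joint's range is limited). The gripper opens to 85 mm and grips with 20 to 120 N. Pads are 22 mm wide; open, the fingers measure 114 mm over their backs; the gripper's body (76 mm by 85 mm) begins 54 mm behind the grasp point. The pads swing forward as they close: fully open they stand 13 mm farther back than shut.
Start: joints at [-0.108, 0.477, 0.022, 1.555, -0.011, 1.109, -0.083], TCP at [0.675, 0, 0.231] pointing down, gripper open.
Joint ranges: [-2.96, 2.96], [-0.34, 2.1], [-1.41, 1.46], [0.24, 2.44], [-1.37, 4.51], [0.17, 1.92], [-2.96, 2.96]. Speed limits (rad/s): [2.39, 2.39, 3.14, 3.14, 3.14, 3.14, 3.14].

### API

Orientations are given as a rotation vector (axis times angle).
In Python, from bench import r, viewer, nets gives the robot as it stands.
- The arm moves only by the shell command python3 -m pendant 'ROWS' [FORCE]. ROWS is JSON, one flat list of numbers, 5 for each row, row after row: the finger opening in mm, from 0 to 85.4, then the shift along the tool's x, y, z in mm, then the turn about the tool's x in rad. A call has 1 to 20 rows; each row shifts and turns the commanded pose from where the row before left it, along the tool's axes as they then stand; what a row does not reach is not made up. A row lasts 1/8 s, in which the tool goes at most 62.5 mm and 10.7 degrees, less where a joint would pass 70% of its speed; a pose out of reach is approached as far as the arm can. A call with a gripper value outside its range is refused whole. The fingers move at their own pace and stop on an object; FORCE is the grip in N (left out, the last holds). Time passes only in rows, so rows that do not move let the fingers close. It gives the time, the measured TCP pose, the force and the opening at its end, in the units of the state.
- r.get_obs(): the state, without advancing time (a new reading comes with each control period).
- viewer.grab_frame(name): name is "scene" or "side" or "wrist"; returns (picture, depth): 480x640x3 uint8, red, green, blue; 480x640 float32, m along the optical axis (not along the pixel's ray), 0 where there is no reading.
- viewer.calibration(name): a dict with "mtx" (3x3 intrinsics, pixels), "distortion" ([k1, k2, p1, p2, k3] as OpenCV has them; the pictures are not rectified), "world_to_cam" (4x4, takes a point from world to camera coordinates). Camera axes: x right, y up, looking along -z (the intrinsics and any distortion apply to the point x, -y, -z); pixel columns grow to the right and rows downward; lengths in m; the calibration is good to about 2 mm. A picture is of the moment at which its call begins: read the wrist's pose just before it. calibration takes no time and is no camera call; for the wrist camera it gives the pose at the moment of the call.
- r.hand_in(): hands the job in, once; it reports no verdict.
Trained networks look in the newest picture that a camera, given by its name, has taken for a name from the list of things; names that differ only in an ending like _2 or _b are one class to them, and where a whole thing is asked for, a point or a joint stands for the part that bears it (a point fixed in the world has none). Each returns a list of dicts, best first, with "score" (0 to 1); they miss things now and then, are a little off and sometimes report something else, mostly with a low value. They report only what shows in the picture. A call takes as long as a camera call. They do not tell look-alikes from the thing itself.
- nets.look_for(name, camera): "location" ([x, y, z] in m, in world coordinates, good to about 4 mm: the middle of the surface that is visible of it).
- nets.silhouettes(name, camera): "mask" (480x640 bool, what is visible of it).
The state is a dict: "clock": time; "joints": joint angles; "qvel": joint speeds; "tau": joint torques, N m; "tcp_pos": TCP position; "orientation": TCP orientation; "contact_force": force on the tool from outside, world axes, zero at the start; "moment": the same for the moment, N m; "grip_width": finger opening in m.
Only numpy, scipy, OpenCV 4.12 (cv2) and the standard library are available. Lean on these libraries where they do the work, as an engineer would, in place of code of your own. Each camera call takes 0.05 s, during which the arm holds its last target. There are 200 camera calls.

## Working session

There is one attempt and no reset: what is moved stays moved. The work goes in short steps, Python scripts to look and compute and a shell command to move; the robot and the scene stay as the last step left them, time stands still between calls to the robot, and variables do not carry over. Pictures are saved under pics/ and viewed, about 8 in all and at most 12, crops included, and the job is handed in when it is done.

```bash
ls; mkdir -p pics; cat > h.py <<'E'
import numpy as np, cv2
from bench import r, viewer, nets
from scipy.spatial.transform import Rotation as R
def cloud(name, d, c=None):
    c=c or viewer.calibration(name); K=np.array(c["mtx"]); D=np.array(c["distortion"])
    v,u=np.mgrid[0:480,0:640]; p=cv2.undistortPoints(np.stack([u,v],-1).reshape(-1,1,2).astype(float),K,D).reshape(480,640,2)
    P=np.stack([p[...,0]*d,-p[...,1]*d,-d,np.ones_like(d)],-1)
    W=P@np.linalg.inv(np.array(c["world_to_cam"])).T
    return W[...,:3]
def px(name,pts,c=None):
    c=c or viewer.calibration(name); T=np.array(c["world_to_cam"])
    q=np.atleast_2d(pts)@T[:3,:3].T+T[:3,3]; q=q*[1,-1,-1]
    return cv2.projectPoints(q.reshape(-1,1,3),np.zeros(3),np.zeros(3),np.array(c["mtx"]),np.array(c["distortion"]))[0].reshape(-1,2)
def save(im,f): cv2.imwrite("pics/"+f,im[...,::-1])
E
python3 - <<'E'
from h import *
o=r.get_obs(); print({k:np.round(v,3) for k,v in o.items()})
for n in ["scene","side"]:
    im,d=viewer.grab_frame(n); save(im,n+"0.png"); np.save(n+"d.npy",d)
    for t in ["crank_head","knob_mid","well_floor","drive_top","jaw_face","bottle_mid","sleeve_mid","spanner"]:
        print(n,t,[(round(x["score"],2),np.round(x["location"],3).tolist(),px(n,x["location"])[0].astype(int).tolist()) for x in nets.look_for(t,n)[:4]])
E
```

```text
pics
{'clock': np.float64(0.0), 'joints': array([-0.108,  0.478,  0.022,  1.556, -0.011,  1.109, -0.083]), 'qvel': array([ 0.   , -0.   , -0.001, -0.   ,  0.001, -0.002,  0.001]), 'tau': array([-1.0000e-03, -5.9644e+01,  1.6080e+00, -2.8119e+01,  1.2000e-02,
        9.0000e-03,  0.0000e+00]), 'tcp_pos': array([ 0.674, -0.   ,  0.23 ]), 'orientation': array([ 1.208,  1.21 , -1.211]), 'contact_force': array([-0.085, -0.464, -0.783]), 'moment': array([-0.007, -0.038,  0.055]), 'grip_width': np.float64(0.086)}
scene crank_head [(0.89, [0.709, -0.2, 0.081], [245, 240]), (0.86, [0.806, 0.152, 0.084], [287, 387]), (0.84, [0.586, -0.412, 0.083], [249, 160]), (0.74, [0.553, 0.199, 0.044], [405, 351])]
scene knob_mid [(0.73, [0.641, -0.199, 0.119], [270, 217]), (0.66, [0.869, 0.151, 0.128], [256, 394]), (0.59, [0.554, -0.492, 0.113], [245, 129])]
scene well_floor [(0.79, [0.556, 0.214, 0.05], [408, 357])]
scene drive_top [(0.67, [0.555, 0.212, 0.048], [408, 356])]
scene jaw_face [(0.86, [0.552, 0.202, 0.051], [406, 351])]
scene bottle_mid [(0.68, [0.719, -0.335, 0.094], [214, 199])]
scene sleeve_mid []
scene spanner [(0.66, [0.782, -0.033, 0.004], [254, 327])]
side crank_head [(0.97, [0.501, -0.242, 0.074], [293, 303]), (0.93, [0.567, -0.439, 0.081], [385, 362]), (0.71, [0.696, -0.225, 0.07], [388, 275]), (0.6, [0.789, 0.134, 0.07], [347, 193])]
side knob_mid [(0.9, [0.545, -0.512, 0.118], [399, 380]), (0.71, [0.866, 0.137, 0.113], [375, 171]), (0.58, [0.501, -0.156, 0.112], [276, 260]), (0.54, [0.629, -0.216, 0.114], [354, 261])]
side well_floor [(0.76, [0.533, 0.165, 0.038], [244, 219])]
side drive_top [(0.89, [0.534, 0.161, 0.04], [245, 219])]
side jaw_face []
side bottle_mid [(0.58, [0.696, -0.375, 0.089], [434, 312])]
side sleeve_mid [(0.76, [0.415, -0.474, 0.054], [298, 425]), (0.27, [0.697, -0.375, 0.088], [435, 311])]
side spanner [(0.51, [0.779, -0.012, 0.003], [370, 244])]
```

View pics/scene0.png

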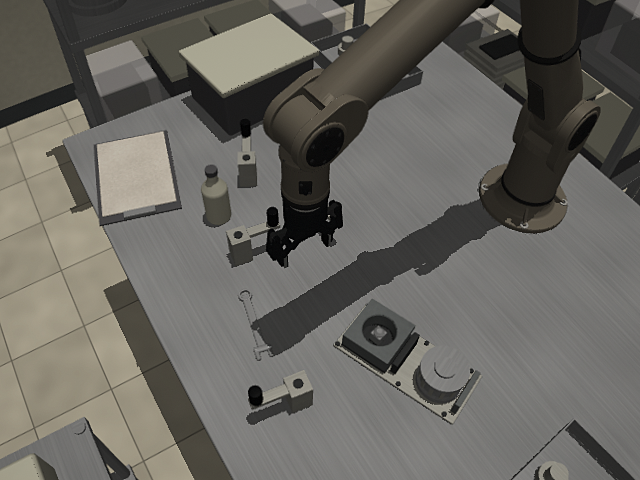

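View pics/side0.png

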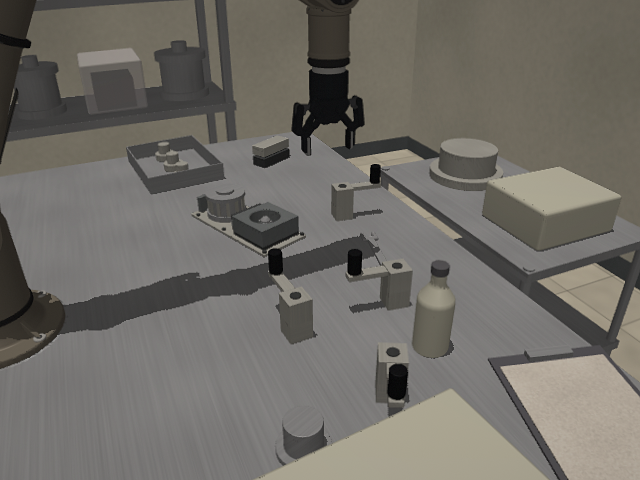

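The pictures show four crank look-alikes in the side view, with heads at about (295,300), (397,270), (391,355) and (343,190). Their distances from the base are roughly 0.56, 0.74, 0.72 and 0.82 m. The one at (295,300), world about (0.50,-0.24), is nearest. The gripper hides it in the scene view. Next I confirm it in a crop and measure it and the stand.

```bash
python3 - <<'E'
from h import *
im=cv2.imread("pics/side0.png"); cv2.imwrite("pics/crop1.png",cv2.resize(im[170:450,170:450],None,fx=2.1,fy=2.1,interpolation=cv2.INTER_CUBIC))
W=cloud("side",np.load("sided.npy"))
def sel(W,z0,z1,c,rad): 
    m=(W[...,2]>z0)&(W[...,2]<z1)&(np.hypot(W[...,0]-c[0],W[...,1]-c[1])<rad); return W[m]
p=sel(W,.08,.089,(.50,-.24),.035); print("head top side",len(p),cv2.minAreaRect(p[:,:2].astype(np.float32)),np.median(p,0))
p=sel(W,.095,.135,(.50,-.16),.05); print("knob",len(p),p.mean(0))
S=cloud("scene",np.load("scened.npy"))
for n,w in(("side",W),("scene",S)):
    p=sel(w,.050,.061,(.58,.15),.1); print(n,"block",len(p),cv2.minAreaRect(p[:,:2].astype(np.float32)),np.median(p[:,2]))
    p=sel(w,.070,.082,(.54,.26),.1); print(n,"drum",len(p),cv2.minEnclosingCircle(p[:,:2].astype(np.float32)))
E
```

```text
head top side 412 ((0.5065252780914307, -0.2304077446460724), (0.04571101441979408, 0.05083133280277252), 3.180281162261963) [ 0.50478027 -0.2347168   0.08267929]
knob 290 [ 0.49935207 -0.15394974  0.11525579]
side block 847 ((0.5626038908958435, 0.15799632668495178), (0.11408384144306183, 0.17070914804935455), 21.2491455078125) 0.05390356784991768
side drum 159 ((0.5148766040802002, 0.2727988660335541), 0.050117127597332)
scene block 1865 ((0.5702994465827942, 0.14154845476150513), (0.11543992906808853, 0.1287633627653122), 21.604005813598633) 0.05527355022042113
scene drum 932 ((0.5184364914894104, 0.27947819232940674), 0.051129113882780075)
```

View pics/crop1.png

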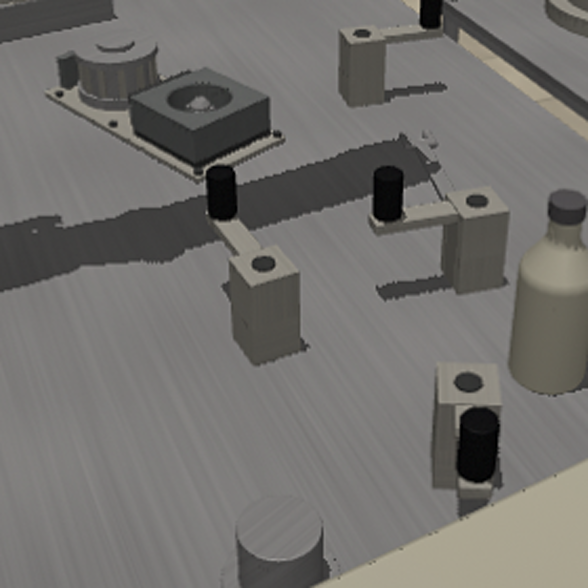

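The crop shows the chosen crank with its head at crop (265,300) and its knob at (222,190), so the arm points along about +y. It is clear of its neighbours. I go above it and look with the wrist camera.

```bash
python3 -m pendant '[85,0,-28,39,0, 85,0,-28,39,0, 85,0,-28,39,0, 85,0,-28,39,0, 85,0,-28,39,0, 85,0,-29,41,0, 85,0,0,0,0, 85,0,0,0,0]' 60
python3 - <<'E'
from h import *
o=r.get_obs(); c=viewer.calibration("wrist"); im,d=viewer.grab_frame("wrist"); save(im,"w1.png")
Rm=R.from_rotvec(o["orientation"]).as_matrix(); print(Rm.round(3), o["tcp_pos"].round(4))
print("cam",np.linalg.inv(np.array(c["world_to_cam"]))[:3].round(3))
W=cloud("wrist",d,c)
m=(W[...,2]>.079)&(W[...,2]<.089)&(np.hypot(W[...,0]-.505,W[...,1]+.236)<.036)
p=W[m];
print(len(p),cv2.minAreaRect(p[:,:2].astype(np.float32)),p.mean(0))
m=(W[...,2]>.115)&(W[...,2]<.135)&(np.hypot(W[...,0]-.5,W[...,1]+.15)<.03)
p=W[m]; print("knob",len(p)); 
if len(p): print(cv2.minEnclosingCircle(p[:,:2].astype(np.float32)))
for t in ["crank_head","knob_mid"]: print(t,[(round(x["score"],2),np.round(x["location"],3).tolist()) for x in nets.look_for(t,"wrist")[:4]])
E
```

```text
clock: 1.9
tcp_pos: [0.5064, -0.2356, 0.2315]
orientation: [1.21, 1.209, -1.209]
contact_force: [-0.9, 0.7, 0.0]
grip_width: 0.0853
[[ 0.001  1.    -0.   ]
 [ 0.    -0.    -1.   ]
 [-1.     0.001 -0.   ]] [ 0.5064 -0.2356  0.2315]
cam [[ 1.    -0.     0.     0.506]
 [ 0.     0.964  0.266 -0.168]
 [-0.    -0.266  0.964  0.375]]
3970 ((0.5070468783378601, -0.22605575621128082), (0.044099822640419006, 0.052238188683986664), 3.7303600311279297) [ 0.50710845 -0.22726194  0.08514402]
knob 1632
((0.5019992589950562, -0.1456899344921112), 0.012946165166795254)
crank_head [(0.97, [0.693, -0.211, 0.079]), (0.81, [0.584, -0.407, 0.054]), (0.76, [0.505, -0.205, 0.086])]
knob_mid [(0.64, [0.501, -0.148, 0.132]), (0.64, [0.629, -0.202, 0.13])]
```

View pics/w1.png

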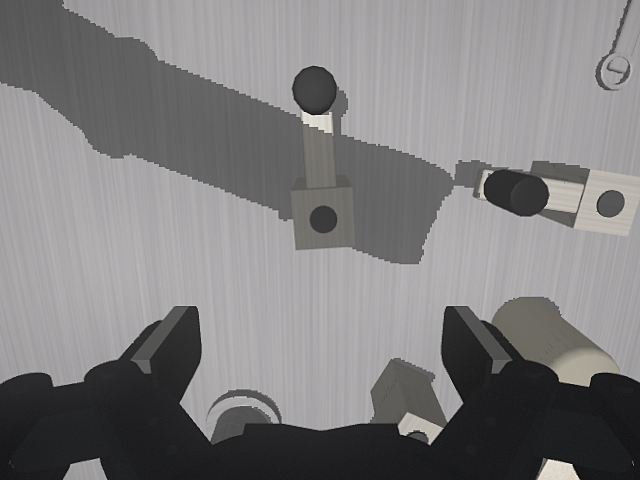

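The wrist view shows the head's hole at (323,219) and the knob at (314,90). The crank is at about (0.507,-0.230), yaw 93.7°. Before grasping, a quick look into the well from above, because the crank would hide it later.

```bash
python3 -m pendant '[85,0,10,-50,0, 85,0,10,-50,0, 85,0,10,-50,0, 85,0,10,-50,0, 85,0,10,-50,0, 85,0,10,-50,0, 85,0,8,-46,0, 85,0,0,0,0, 85,0,0,0,0]'
python3 - <<'E'
from h import *
c=viewer.calibration("wrist"); im,d=viewer.grab_frame("wrist"); save(im,"w2.png")
W=cloud("wrist",d,c); np.savez("w2.npz",W=W)
u0=px("wrist",[[.574,.133,.056]],c)[0]; print(u0)
x,y=u0.astype(int); x0=max(0,x-110);y0=max(0,y-90)
cv2.imwrite("pics/w2c.png",cv2.resize(im[y0:y0+180,x0:x0+220,::-1],None,fx=3.3,fy=3.3,interpolation=cv2.INTER_CUBIC)); print(x0,y0)
near=np.hypot(W[...,0]-.574,W[...,1]-.133)
p=W[(W[...,2]>.051)&(W[...,2]<.062)&(near<.09)]; print("top z",np.median(p[:,2]))
# floor
f=W[(W[...,2]<.025)&(W[...,2]>.005)&(near<.036)]; print("floor",len(f),f.mean(0),cv2.minEnclosingCircle(f[:,:2].astype(np.float32)))
s=W[(W[...,2]<.062)&(W[...,2]>.030)&(near<.022)]; print("sq",len(s),cv2.minAreaRect(s[:,:2].astype(np.float32)),s[:,2].max())
s=W[(W[...,2]<.0475)&(W[...,2]>.040)&(near<.022)]; print("sqtop",len(s),cv2.minAreaRect(s[:,:2].astype(np.float32)))
s=W[(W[...,2]<.082)&(W[...,2]>.070)&(np.hypot(W[...,0]-.518,W[...,1]-.278)<.07)]; print("drum",len(s),cv2.minEnclosingCircle(s[:,:2].astype(np.float32)))
E
```

```text
clock: 3.18
tcp_pos: [0.5739, 0.1102, 0.231]
orientation: [1.208, 1.21, -1.209]
contact_force: [-0.4, -0.3, -0.4]
grip_width: 0.0847
[321.84769057 189.04896102]
211 99
top z 0.056827081805846336
floor 4431 [0.57384456 0.13397032 0.01717502] ((0.5733529329299927, 0.1337442845106125), 0.03586900979280472)
sq 914 ((0.5730112791061401, 0.13454779982566833), (0.024031544104218483, 0.02423727884888649), 13.558018684387207) 0.055814565457320664
sqtop 227 ((0.5730488896369934, 0.1345568597316742), (0.023954186588525772, 0.02423727884888649), 13.55802059173584)
drum 5220 ((0.5172120332717896, 0.26286056637763977), 0.04736722633242607)
```

View pics/w2c.png

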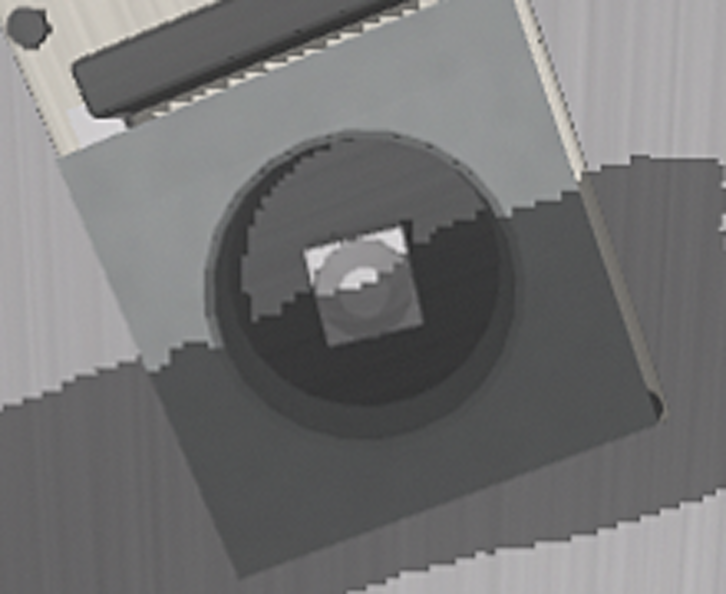

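The crop shows the square clearly at crop (365,287). Its heading is about 13.6° (mod 90) and its centre is (0.573,0.1345). Back to the crank and down to just above it.

```bash
python3 -m pendant '[85,0,-10,49,0, 85,0,-10,49,0, 85,0,-10,49,0, 85,0,-10,49,0, 85,0,-10,49,0, 85,0,-10,49,0, 85,0,-7,46,0, 85,0,0,0,-0.065, 85,30,0,0,0, 85,40,0,0,0, 85,40,0,0,0, 85,40,0,0,0, 85,20,0,0,0, 85,15,0,0,0, 85,0,0,0,0, 85,0,0,0,0]'
```

```text
clock: 5.22
tcp_pos: [0.5075, -0.2306, 0.0472]
orientation: [1.162, 1.238, -1.161]
contact_force: [1.4, -0.4, -0.2]
grip_width: 0.0851
```

```bash
python3 -m pendant '[30,0,0,0,0, 30,0,0,0,0, 30,0,0,0,0, 30,0,0,0,0, 30,0,0,0,0, 30,0,0,0,0, 30,-10,0,0,0, 30,-40,0,0,0, 30,-40,0,0,0, 30,-20,0,0,0, 30,0,0,0,0,30,0,0,0,0]' 70
python3 - <<'E'
from h import *
o=r.get_obs(); c=viewer.calibration("wrist"); im,d=viewer.grab_frame("wrist"); save(im,"w3.png")
print(o["tcp_pos"].round(4),R.from_rotvec(o["orientation"]).as_matrix().round(4),o["grip_width"])
W=cloud("wrist",d,c); t=o["tcp_pos"]
k=W[(W[...,2]>t[2]+.07)&(W[...,2]<t[2]+.093)&(np.hypot(W[...,0]-t[0],W[...,1]-t[1]-.085)<.03)]
print("knob",len(k),k[:,2].max() if len(k) else 0, cv2.minEnclosingCircle(k[:,:2].astype(np.float32)) if len(k) else 0)
h=W[(abs(W[...,2]-t[2]-.037)<.006)&(np.hypot(W[...,0]-t[0],W[...,1]-t[1])<.036)]
print("head",len(h),cv2.minAreaRect(h[:,:2].astype(np.float32)),np.median(h[:,2]))
E
```

```text
clock: 6.72
tcp_pos: [0.5058, -0.2295, 0.155]
orientation: [1.161, 1.242, -1.163]
contact_force: [-0.5, -0.4, -5.2]
grip_width: 0.0432
[ 0.5058 -0.2295  0.155 ] [[-2.500e-03  9.979e-01  6.500e-02]
 [ 8.000e-04  6.500e-02 -9.979e-01]
 [-1.000e+00 -2.500e-03 -1.000e-03]] 0.04316721152806244
knob 14375 0.2409770114469359 ((0.500015139579773, -0.14664456248283386), 0.012661074288189411)
head 25067 ((0.5051673650741577, -0.2279156893491745), (0.06127994880080223, 0.06088148057460785), 48.48949432373047) 0.19303992148649363
```

View pics/w3.png

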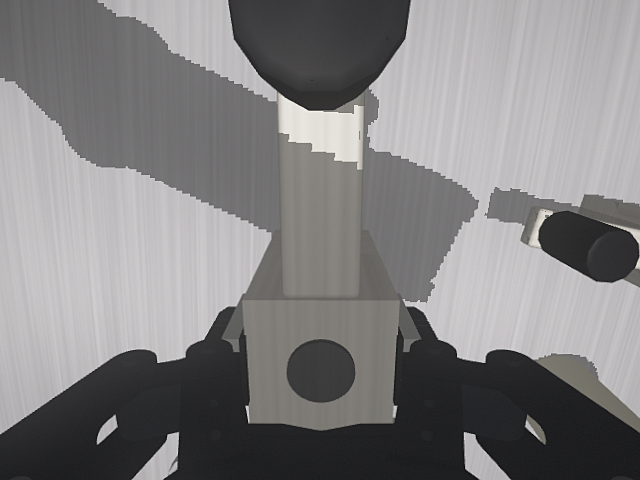

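The crank is held square in the jaws, with its hole at (321,371) and the arm straight up the picture. Next I work out its axis relative to the TCP.

```bash
python3 - <<'E'
from h import *
o=r.get_obs(); c=viewer.calibration("wrist"); im,d=viewer.grab_frame("wrist")
g=im.mean(2); yy,xx=np.mgrid[0:480,0:640]
m=((g<85)&(np.hypot(xx-321,yy-371)<45)).astype(np.uint8); n,l,s,ce=cv2.connectedComponentsWithStats(m); i=1+np.argmax(s[1:,4]); print(s[i],ce[i])
K=np.array(c["mtx"]); T=np.linalg.inv(np.array(c["world_to_cam"]))
q=cv2.undistortPoints(ce[i].reshape(1,1,2),K,np.array(c["distortion"])).ravel()
dr=T[:3,:3]@np.array([q[0],-q[1],-1]); 
zt=np.median(cloud("wrist",d,c)[325:335,300:340,2]); P=T[:3,3]+dr*(zt-T[2,3])/dr[2]; print("head axis",P,"tcp",o["tcp_pos"],"zt",zt)
M=R.from_rotvec(o["orientation"]).as_matrix(); print("offset tool mm",M.T@(P-o["tcp_pos"])*1e3)
E
```

```text
[ 287  339   68   64 3441] [320.59139785 370.48358035]
head axis [ 0.50545224 -0.23028539  0.19267649] tcp [ 0.50575434 -0.2295151   0.15474814] zt 0.19267648851712582
offset tool mm [-37.92800827  -0.4598176    0.70634297]
```

```bash
python3 -m pendant '[30,0,11,-45,0, 30,0,11,-45,0, 30,0,11,-45,0, 30,0,12,-45,0, 30,0,11,-45,0, 30,0,12,-45,0, 30,0,11,-45,0, 30,0,12,-45,0, 30,0,0,0,-0.086, 30,0,0,0,-0.086, 30,30,0,0,0, 30,15,0,0,0, 30,0,0,0,0, 30,0,0,0,0]'
python3 - <<'E'
from h import *
o=r.get_obs(); M=R.from_rotvec(o["orientation"]).as_matrix(); t=o["tcp_pos"]
P=t+M@np.array([-38,-.46,.7])*1e-3; print(t.round(4),"axis",P.round(4),"yaw",np.degrees(np.arctan2(M[1,1],M[0,1])), o["contact_force"].round(1))
print("need tool mm",M.T@(np.array([.573,.1345,P[2]])-P)*1e3)
E
```

```text
clock: 8.57
tcp_pos: [0.5749, 0.1353, 0.1118]
orientation: [1.033, 1.312, -1.032]
contact_force: [0.9, -0.4, -5.8]
grip_width: 0.0435
[0.5749 0.1353 0.1118] axis [0.5746 0.1345 0.1498] yaw 13.572426592350197 [ 0.9 -0.4 -5.8]
need tool mm [-1.01813822e-03 -1.54493275e+00 -3.59858891e-01]
```

```bash
python3 -m pendant '[30,0,-1.5,-0.4,0, 30,0,0,0,0, 30,6,0,0,0, 30,6,0,0,0, 30,5,0,0,0, 30,5,0,0,0, 30,3,0,0,0, 30,0,0,0,0]'
```

```text
clock: 9.57
tcp_pos: [0.5727, 0.1352, 0.086]
orientation: [1.033, 1.312, -1.033]
contact_force: [-0.4, 0.2, -5.5]
grip_width: 0.0436
```

The underside is already below the misaligned rest height, with no contact force, so the socket is over the square. I continue down.

```bash
python3 -m pendant '[30,5,0,0,0, 30,5,0,0,0, 30,5,0,0,0, 30,4,0,0,0, 30,2,0,0,0, 30,1,0,0,0, 30,0,0,0,0, 30,0,0,0,0]'
```

```text
clock: 10.58
tcp_pos: [0.573, 0.1353, 0.0645]
orientation: [1.033, 1.312, -1.033]
contact_force: [0.5, -0.9, -4.8]
grip_width: 0.0433
```

```bash
python3 -m pendant '[30,1,0,0,0, 30,0,0,0,0, 85,0,0,0,0, 85,0,0,0,0, 85,0,0,0,0, 85,0,0,0,0, 85,-20,0,0,0, 85,-50,0,0,0, 85,-50,0,0,0, 85,-40,0,0,0, 85,0,0,0,0, 85,0,0,0,0]'
python3 - <<'E'
from h import *
o=r.get_obs(); c=viewer.calibration("wrist"); im,d=viewer.grab_frame("wrist"); save(im,"w4.png"); W=cloud("wrist",d,c)
print(o["tcp_pos"],o["contact_force"])
n=np.hypot(W[...,0]-.573,W[...,1]-.1345)
h=W[(W[...,2]>.09)&(W[...,2]<.135)&(n<.02)]; print("top z",np.median(h[:,2]))
k=W[(W[...,2]>.115)&(W[...,2]<.16)&(n<.12)&(n>.06)]; k=k[k[:,2]>k[:,2].max()-.02]; ce,ra=cv2.minEnclosingCircle(k[:,:2].astype(np.float32)); print("knob",len(k),ce,ra,np.median(k[:,2]),"ang",np.degrees(np.arctan2(ce[1]-.1345,ce[0]-.573)),np.hypot(ce[1]-.1345,ce[0]-.573))
E
```

```text
clock: 12.08
tcp_pos: [0.5724, 0.1351, 0.2228]
orientation: [1.032, 1.312, -1.033]
contact_force: [-0.5, 0.3, -0.7]
grip_width: 0.0852
[0.57241432 0.1350646  0.22275398] [-0.50038179  0.33370345 -0.74410068]
top z 0.10123331308299383
knob 2014 (0.552498996257782, 0.2174508273601532) 0.013058465905487537 0.14626335927327078 ang 103.88226231760407 0.08544665537147943
```

View pics/w4.png

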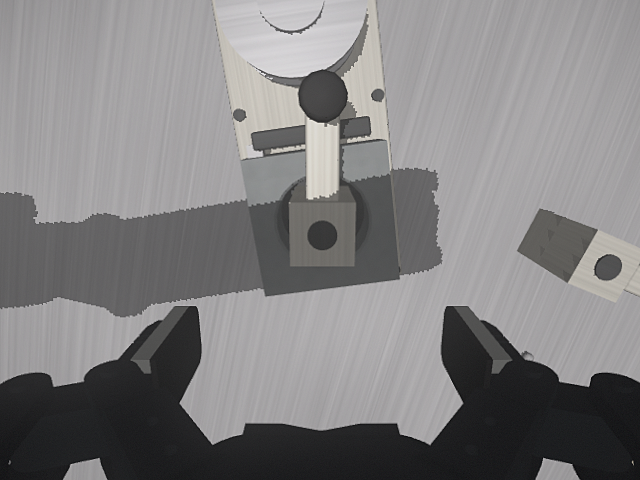

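The crank is home: its top reads 0.101 m and 0.100 is expected. The jaw is still open. The knob is at (0.5525,0.2174), pixel (323,96). Next I move over the knob, go down and grip it.

```bash
python3 -m pendant '[85,0,0,-30,0, 85,0,0,-30,0, 85,0,0,-25,0, 85,0,0,0,0, 70,30,0,0,0, 60,40,0,0,0, 60,30,0,0,0, 60,14,0,0,0, 60,0,0,0,0, 60,0,0,0,0, 10,0,0,0,0, 10,0,0,0,0, 10,0,0,0,0, 10,0,0,0,0, 10,0,0,0,0,10,0,0,0,0]' 40
python3 - <<'E'
import numpy as np
for k in range(31): print(*np.round(12.74*np.array([np.cos(.075+.15*k),np.sin(.075+.15*k)]),1),sep=",",end=" | ")
E
```

```text
clock: 14.12
tcp_pos: [0.5533, 0.2185, 0.1099]
orientation: [1.034, 1.312, -1.031]
contact_force: [-1.5, 1.0, 5.1]
grip_width: 0.0252
12.7,1.0 | 12.4,2.8 | 11.9,4.7 | 11.0,6.4 | 9.9,8.0 | 8.6,9.4 | 7.1,10.5 | 5.5,11.5 | 3.7,12.2 | 1.9,12.6 | -0.1,12.7 | -2.0,12.6 | -3.8,12.2 | -5.6,11.4 | -7.2,10.5 | -8.7,9.3 | -10.0,7.9 | -11.1,6.3 | -11.9,4.6 | -12.4,2.7 | -12.7,0.8 | -12.7,-1.1 | -12.4,-2.9 | -11.8,-4.8 | -11.0,-6.5 | -9.9,-8.0 | -8.6,-9.4 | -7.1,-10.6 | -5.4,-11.5 | -3.6,-12.2 | -1.7,-12.6 |
```

```bash
python3 -m pendant '[10,0,12.7,1.0,0, 10,0,12.4,2.8,0, 10,0,11.9,4.7,0, 10,0,11.0,6.4,0, 10,0,9.9,8.0,0, 10,0,8.6,9.4,0, 10,0,0,0,0]'
cat > k.py <<'E'
from h import *
o=r.get_obs(); t=o["tcp_pos"]; M=R.from_rotvec(o["orientation"]).as_matrix()
v=t[:2]-[.573,.1345]; print("clock",o["clock"],"rad",np.hypot(*v).round(4),"phi",round(float((np.radians(103.6)-np.arctan2(v[1],v[0]))%(2*np.pi)),3),"z",t[2].round(4),"F tool",(M.T@o["contact_force"]).round(1),"w",o["grip_width"].round(4))
E
python3 k.py
```

```text
clock: 15.0
tcp_pos: [0.626, 0.2024, 0.1101]
orientation: [1.034, 1.312, -1.032]
contact_force: [0.9, 0.6, 5.9]
grip_width: 0.0251Traceback (most recent call last):
  File "k.py", line 3, in <module>
    v=t[:2]-[.573,.1345]; print("clock",o["clock"],"rad",np.hypot(*v).round(4),"phi",round(float((np.radians(103.6)-np.arctan2(v[1],v[0]))%(2*np.pi)),3),"z",t[2].round(4),"F tool",(M.T@o["contact_force"]).round(1),"w",o["grip_width"].round(4))
                                                                                                                                                                                                                          ^^^^^^^^^^^^^^^^^^^^^
AttributeError: 'float' object has no attribute 'round'
```

```bash
sed -i 's/o\["grip_width"\].round(4)/o["grip_width"]/' k.py; python3 -m pendant '[10,0,7.1,10.5,0, 10,0,5.5,11.5,0, 10,0,3.7,12.2,0, 10,0,1.9,12.6,0, 10,0,-0.1,12.7,0, 10,0,-2.0,12.6,0, 10,0,-3.8,12.2,0, 10,0,-5.6,11.4,0, 10,0,-7.2,10.5,0, 10,0,-8.7,9.3,0, 10,0,0,0,0]'; python3 k.py
```

```text
clock: 16.38
tcp_pos: [0.6447, 0.087, 0.1103]
orientation: [1.035, 1.309, -1.032]
contact_force: [2.3, 0.4, 6.1]
grip_width: 0.0248
clock 16.375 rad 0.086 phi 2.393 z 0.1103 F tool [-6.1  2.3  0.1] w 0.02482484902088428
```

```bash
python3 -m pendant '[10,0,-10.0,7.9,0, 10,0,-11.1,6.3,0, 10,0,-11.9,4.6,0, 10,0,-12.4,2.7,0, 10,0,0,0,0,10,0,0,0,0]'; python3 k.py
python3 - <<'E'
from h import *
for n in ["scene","wrist"]:
    im,d=viewer.grab_frame(n); W=cloud(n,d)
    u=np.array([-.359,.933]); u/=np.hypot(*u); P=W[...,:2]-[.573,.1345]; a=P@u; b=P@[u[1],-u[0]]
    m=(W[...,2]>.044)&(W[...,2]<.054)&(a>.058)&(a<.112)&(abs(b)<.04); print(n,m.sum(),np.percentile(a[m],[2,10,50,90,98]).round(4) if m.sum() else 0)
    print([(round(x["score"],2),np.round(x["location"],3)) for x in nets.look_for("jaw_face",n)[:2]])
E
```

```text
clock: 17.12
tcp_pos: [0.6053, 0.0551, 0.1101]
orientation: [1.033, 1.31, -1.033]
contact_force: [1.5, -2.6, 7.5]
grip_width: 0.0249
clock 17.125 rad 0.0857 phi 2.993 z 0.1101 F tool [-7.5  0.8  2.9] w 0.02494868137896659
scene 246 [0.0798 0.081  0.0871 0.0928 0.0939]
[(0.63, array([0.537, 0.216, 0.052]))]
wrist 0 0
[]
```

The jaw face is at about 94 mm, so travel is about 20 mm with roughly 1 rad left. I continue.

```bash
python3 -m pendant '[10,0,-12.7,0.8,0, 10,0,-12.7,-1.1,0, 10,0,-12.4,-2.9,0, 10,0,-11.8,-4.8,0, 10,0,-11.0,-6.5,0, 10,0,0,0,0, 10,0,0,0,0]'; python3 k.py
python3 - <<'E'
from h import *
for n in ["scene"]:
    im,d=viewer.grab_frame(n); W=cloud(n,d)
    u=np.array([-.359,.933]); u/=np.hypot(*u); P=W[...,:2]-[.573,.1345]; a=P@u; b=P@[u[1],-u[0]]
    m=(W[...,2]>.044)&(W[...,2]<.054)&(a>.058)&(a<.112)&(abs(b)<.04); print(n,m.sum(),np.percentile(a[m],[2,10,50,90,98]).round(4))
E
python3 -c "
import numpy as np
for k in range(8): m=3.775+.05*k; print(*np.round(4.25*np.array([np.cos(m),np.sin(m)]),1),sep=',',end=' | ')"
```

```text
clock: 18.2
tcp_pos: [0.5424, 0.0551, 0.11]
orientation: [1.032, 1.311, -1.034]
contact_force: [-1.1, -3.2, 9.8]
grip_width: 0.0247
clock 18.2 rad 0.0851 phi 3.747 z 0.11 F tool [-9.8 -1.9  2.9] w 0.024702063193658936
scene 246 [0.0877 0.0888 0.0947 0.1004 0.1014]
-3.4,-2.5 | -3.3,-2.7 | -3.2,-2.8 | -3.0,-3.0 | -2.9,-3.1 | -2.7,-3.3 | -2.5,-3.4 | -2.4,-3.5 |
```

```bash
python3 -m pendant '[10,0,-3.4,-2.5,0, 10,0,-3.3,-2.7,0, 10,0,-3.2,-2.8,0, 10,0,-3.0,-3.0,0, 10,0,0,0,0, 10,0,0,0,0]'; python3 k.py;  python3 -m pendant '[10,0,-2.9,-3.1,0, 10,0,0,0,0, 10,0,0,0,0]'; python3 k.py
```

```text
clock: 19.0
tcp_pos: [0.5301, 0.0616, 0.1105]
orientation: [1.035, 1.306, -1.031]
contact_force: [5.7, -6.0, 5.6]
grip_width: 0.0245
clock 19.0 rad 0.0846 phi 3.911 z 0.1105 F tool [-5.5  4.2  7.2] w 0.02451434620005072
clock: 19.38
tcp_pos: [0.5279, 0.0632, 0.1108]
orientation: [1.036, 1.303, -1.031]
contact_force: [8.7, -8.5, 4.2]
grip_width: 0.0247
clock 19.375 rad 0.0844 phi 3.943 z 0.1108 F tool [-4.1  6.5 10.3] w 0.024749873084935297
```

The force opposing the motion has risen from 3 N to 12 N and progress has stalled, so this looks like the stop. I check the jaw.

```bash
cat > j.py <<'E'
from h import *
im,d=viewer.grab_frame("scene"); W=cloud("scene",d)
u=np.array([-.359,.933]); u/=np.hypot(*u); P=W[...,:2]-[.573,.1345]; a=P@u; b=P@[u[1],-u[0]]
m=(W[...,2]>.044)&(W[...,2]<.054)&(a>.058)&(a<.112)&(abs(b)<.04); print(m.sum(),np.percentile(a[m],[2,10,50,90,98]).round(4))
E
python3 j.py; python3 -m pendant '[10,0,-2.7,-3.3,0, 10,0,0,0,0, 10,0,0,0,0]'; python3 k.py; python3 j.py
```

```text
236 [0.0888 0.0899 0.0956 0.1012 0.1024]
clock: 19.8
tcp_pos: [0.5257, 0.0648, 0.1111]
orientation: [1.037, 1.3, -1.03]
contact_force: [12.9, -10.5, 4.5]
grip_width: 0.025
clock 19.8 rad 0.0842 phi 3.975 z 0.1111 F tool [-4.4 10.2 13.2] w 0.025048703483377666
243 [0.0887 0.0898 0.0959 0.1013 0.1024]
```

```bash
python3 - <<'E'
from h import *
W=cloud("scene",np.load("scened.npy"))
u=np.array([-.359,.933]); u/=np.hypot(*u); P=W[...,:2]-[.573,.1345]; a=P@u; b=P@[u[1],-u[0]]
m=(W[...,2]>.044)&(W[...,2]<.054)&(a>.050)&(a<.112)&(abs(b)<.04); print(m.sum(),np.percentile(a[m],[2,10,50,90,98]).round(4)); print(np.histogram(a[m],np.arange(.05,.112,.002)))
W=np.load("w2.npz")["W"]; P=W[...,:2]-[.573,.1345]; a=P@u; b=P@[u[1],-u[0]]
m=(W[...,2]>.044)&(W[...,2]<.0535)&(a>.050)&(a<.112)&(abs(b)<.04);print("wrist start",np.percentile(a[m],[2,50,98]))
im,d=viewer.grab_frame("scene"); cv2.imwrite("pics/s5.png",cv2.resize(im[260:450,310:510,::-1],None,fx=3,fy=3,interpolation=cv2.INTER_CUBIC))
E
```

```text
283 [0.0516 0.0528 0.0641 0.0708 0.072 ]
(array([13, 22,  0,  2, 32, 33, 39, 29, 32, 38, 37,  6,  0,  0,  0,  0,  0,
        0,  0,  0,  0,  0,  0,  0,  0,  0,  0,  0,  0,  0]), array([0.05 , 0.052, 0.054, 0.056, 0.058, 0.06 , 0.062, 0.064, 0.066,
       0.068, 0.07 , 0.072, 0.074, 0.076, 0.078, 0.08 , 0.082, 0.084,
       0.086, 0.088, 0.09 , 0.092, 0.094, 0.096, 0.098, 0.1  , 0.102,
       0.104, 0.106, 0.108, 0.11 ]))
wrist start [0.05967718 0.06637997 0.07333759]
```

View pics/s5.png

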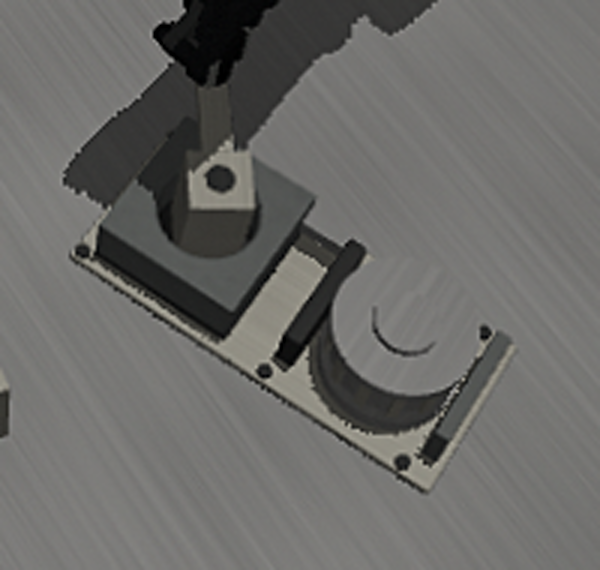

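The scene crop shows the jaw at crop (320,305) hard against the drum side, with the crank seated. Compared with the start, travel is 72.0 → 102.4 mm, about 30 mm. I ease the push, release the knob and rise clear.

```bash
python3 -m pendant '[10,0,2.5,2.8,0, 10,0,0,0,0, 70,0,0,0,0, 70,0,0,0,0, 70,0,0,0,0, 70,0,0,0,0, 70,-20,0,0,0, 70,-40,0,0,0, 70,-50,0,0,0, 70,-30,0,0,0, 70,0,0,0,0, 70,0,0,0,0]'; python3 j.py
python3 - <<'E'
from h import *
c=viewer.calibration("wrist"); im,d=viewer.grab_frame("wrist"); save(im,"w6.png"); W=cloud("wrist",d,c)
n=np.hypot(W[...,0]-.573,W[...,1]-.1345)
h=W[(W[...,2]>.09)&(W[...,2]<.135)&(n<.02)]; print("top z",np.median(h[:,2]),len(h))
im,d=viewer.grab_frame("side"); save(im,"side6.png")
for t in ["bottle_mid","sleeve_mid","spanner"]: print(t,[(round(x["score"],2),np.round(x["location"],3)) for x in nets.look_for(t,"side")[:2]])
E
```

```text
clock: 21.4
tcp_pos: [0.5223, 0.0662, 0.2485]
orientation: [1.032, 1.313, -1.034]
contact_force: [-0.9, -0.1, -0.3]
grip_width: 0.07
245 [0.0887 0.0899 0.0956 0.1013 0.1025]
top z 0.10133016783232293 2626
bottle_mid [(0.96, array([ 0.697, -0.374,  0.09 ]))]
sleeve_mid [(0.59, array([ 0.416, -0.477,  0.056]))]
spanner [(0.8, array([ 0.781, -0.013,  0.004]))]
```

View pics/w6.png

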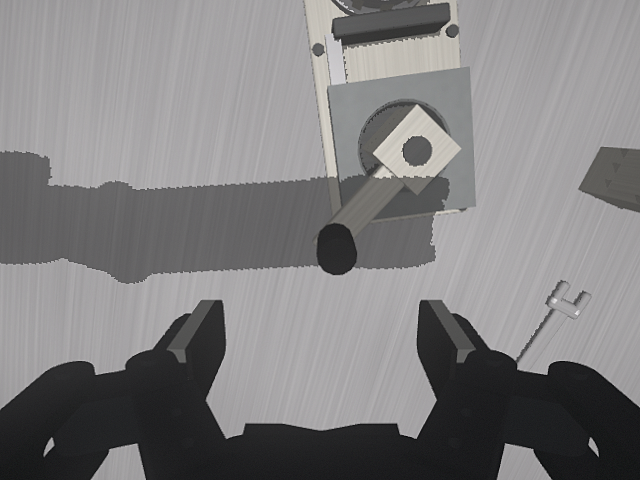

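The crank is seated with its head at (417,150), the jaw at (390,22) is up against the drum, and the gripper is clear.

```bash
python3 -c "
from bench import r
print(r.hand_in(), r.get_obs()['clock'])"
```

```text
the job is handed in; nothing more can be done
the job is handed in; nothing more can be done
```

The crank is fitted on the drive and wound until the jaw closed against its stop. I handed the job in at about 21.5 s on the robot's clock.

- **Crank chosen:** there were four look-alikes, and I took the one nearest the base, at about (0.507, -0.230).
- **Fitting:** I read the hidden square's heading (about 13.6°) from the wrist camera and turned the crank about 10° to match. It went straight down with no extra contact force.
- **Winding:** I let go, took the knob and wound it clockwise by about 3.9 rad, roughly 0.9 rad of that being free play. I stopped when the resistance rose from about 3 N to about 17 N and the jaw no longer moved.

**Last checks:**
- **Crank:** its top is at 0.101 m, against 0.100 m expected when it is home.
- **Jaw:** it travelled about 30 mm from the start and stayed there after release. Taken on its own, the jaw face reads 102.4 mm from the axis, not the nominal 104 mm. The same camera read 72 mm instead of 74 mm at the start, so I take the gap as camera offset.
- **Bystanders:** the bottle, sleeve and spanner are unmoved within the detector's accuracy.
- **Gripper:** it ended open, well clear of everything.

No check failed.

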